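# Turn the eggshell piece in the curing box and hold the sprung lid just below its balance

### The arm

A 6-joint arm with a two-finger parallel gripper is mounted at the origin on the work surface. World frame = base frame: x ahead of the robot, y to its left, z up, the work surface at z = 0. Lengths are in m, angles in rad, forces in N, time in s.
With the tool pointing down it reaches from about 0.425 to 0.95 m from the base axis. Payload 14.7 kg.
Tool frame: the origin (TCP) lies at the very end of the fingers, on their centre line; the grasp point (between the pads) lies 19 mm behind it; z points along the fingers, y is the line along which they close (so a half turn about z gives the same grasp; the last joint's range is limited). The gripper opens to 85 mm and grips with 20 to 120 N. Pads are 22 mm wide; open, the fingers measure 114 mm over their backs; the gripper's body (76 mm by 85 mm) begins 54 mm behind the grasp point. The pads swing forward as they close: fully open they stand 13 mm farther back than shut.
Start: joints at [-1.249, 0.48, 1.596, -0, 1.065, -0.047], TCP at [0.234, -0.606, 0.231] pointing down, gripper open.
Joint ranges: [-2.75, 2.75], [-0.82, 2.05], [0.23, 2.67], [-1.56, 4.7], [0.09, 2.69], [-2.92, 2.92]. Speed limits (rad/s): [1.89, 1.89, 2.39, 3.01, 3.01, 3.01].

### API

Orientations are given as [roll, pitch, yaw] about the fixed x, y, z axes, in that order (R = Rz(yaw) Ry(pitch) Rx(roll)).
In Python, from bench import ctrl gives the robot as it stands.
- The arm moves only by the tool shift_gripper, called as name([rows], argument=value, ...), one row to a line, values as JSON. Schema: {"type":"object","properties":{"offsets":{"type":"array","items":{"type":"array","items":{"type":"array","items":{"type":"number"},"minItems":7,"maxItems":7},"minItems":1,"maxItems":12},"minItems":1,"maxItems":1},"grip_n":{"type":"number"},"only":{"type":"string"},"quiet":{"type":"boolean"},"lines":{"type":"string"}},"required":["offsets"],"additionalProperties":false}. offsets is a list that holds a single list of rows (three levels of brackets), with 1 to 12 rows, each of 7 numbers: a rotation vector rx, ry, rz in rad, then dx, dy, dz in cm, then the finger opening in m; each row is the pose to reach, as a shift and turn from the pose commanded when the call began, along the tool's axes at that moment; what a row does not reach only later rows make up. A row lasts 1/10 s, in which the tool goes at most 0.05 m and 0.15 rad, less where a joint would pass 70% of its speed; a pose out of reach is approached as far as the arm can. The fingers move at their own pace and stop on an object; grip_n is the grip in N (left out, the last holds). Time passes only in rows, so rows that do not move let the fingers close. The tool returns the time, the measured TCP pose, the force, the opening and the grip force at its end. only (a regular expression) keeps the lines of the reply that match it, lines (a string "A,B") keeps lines A to B, and quiet returns only ok. Input that does not fit is refused with a message, and nothing moves.
- ctrl.observe(): the state, without advancing time (a new reading comes with each control period).
- ctrl.snapshot(name): name is "side" or "top"; returns a dict with "image" (384x512x3 uint8, blue, green, red), "range_z" (384x512 float32, m along the optical axis (not along the pixel's ray), 0 where there is no reading), "mtx" (3x3 intrinsics, pixels), "dist" ([k1, k2, p1, p2, k3] as OpenCV has them; the pictures are not rectified), "R" (3x3) and "t" (3): a world point X has camera coordinates R X + t. Camera axes: x right, y down, z forward; pixel columns grow to the right and rows downward; lengths in m; the calibration is good to about 2 mm. A picture is of the moment at which its call begins.
- ctrl.finish_job(): hands the job in; it is judged then, once.
The state is a dict: "time": time; "joint_pos": joint angles; "qd": joint speeds; "joint_torque": joint torques, N m; "eef_pos": TCP position; "eef_rot": TCP orientation; "ft_force": force on the tool from outside, world axes, zero at the start; "wrist_torque": the same for the moment, N m; "grip_width": finger opening in m; "grasp_force": force on a finger pad.
Only numpy, scipy, OpenCV 4.12 (cv2) and the standard library are available. Lean on these libraries where they do the work, as an engineer would, in place of code of your own. Each camera call takes 0.05 s, during which the arm holds its last target. There are 200 camera calls.

### The job

Lift the curing box's sprung lid by its bar, past the balance point, so that it stays up without your hand, then take the little black lacquer box by its wooden stick and turn it so that its eggshell face (the side with the yellow tape) stands flat against the bent aluminium bracket inside, and let it go. Then take the lid's bar again, ease the lid back to just below its balance point, where it would fall shut by itself, and finish while still holding it there as a roof over the wet work, so that I can moisten the felt. Go gently with the lid, never letting it fly open or drop, and leave the red jar and the things on the bench where they are.

Things in the scene. Friction and masses are not known exactly. Their poses are not given: they have to be found in the camera images.
- curing_box: White curing box fixed to the bench, 210 (x) x 280 (y) x 90 mm high without its lid. Origin: centre of its underside. Its x axis points from the lid's bar side to the hinge, z up. Walls 10 mm thick, top of the inner floor 12 mm above the origin; inside 190 x 260 mm. Bent bracket and warm bar stand inside at its -y end; a grey felt is on the inner hinge wall.
- bracket_face (a point): Middle of the flat face of the bent aluminium bracket, at (0, -85, 27) mm in the curing box's frame. The face looks to the box's +y, reaches 75 mm either way in x and 30 mm above the inner floor. Behind it lies a dark warm bar, its top 35 mm above the floor.
- lid (a joint): Lid hinge angle in rad: 0 shut (the start), 1.7 wide open at its stop. The sprung hinges balance the lid at 1.00 rad (57 degrees): below that it falls shut, above it the spring drives it open. About 1.5 N at the bar lifts it from shut; at 0.85 rad it weighs about 0.5 N on the bar; at the stop the spring pushes about 2.5 N.
- lid_bar (a point): Middle of the lid's round steel bar, 12 mm thick, 124 mm long, parallel to the hinge (box y), 40 mm out from the edge of the 12 mm thick lid on posts 56 mm either side; 34 mm clear between bar and edge, so open the fingers only about 35 mm. It is 250 mm from the hinge axis along the lid, 6 mm above the lid's underside: shut, at (-145, 0, 96.5) mm in the box's frame. It may turn in the fingers.
- lid_hinge (a point): Middle of the hinge axis, at (105, 0, 90.5) mm in the box's frame; the axis is the box's y axis. The lid opens up and over towards the box's +x.
- ring_box: The work: black square lacquer box 50 x 50 x 40 mm high, loose, 110 to 210 g, standing on the inner floor. A wooden stick 22 x 22 mm rises 28 mm from the middle of its top. Origin: centre of its underside, z up. The eggshell face (cream chips) is its -x side, yellow tape on the top along that side; at the start it looks roughly (within 0.4 rad) towards the lid's bar, the box's -x.
- shell_face (a point): Centre of the eggshell face, at (-25, 0, 20) mm in the lacquer box's frame.
- stick_top (a point): Centre of the top of the wooden holding stick.
- red_jar: Small round red lacquer jar, 48 mm across, 36 mm high, drying in the other (+y) half of the curing box. Not to be moved. Origin: centre of its underside.
- lacquer_pot: Cream pot of black lacquer on the bench, 82 mm across, 70 mm high, with a stick slanting out to 130 mm. Not to be moved. Origin: centre of its underside.
- basket: Teal basket with tubs of shell chips on the bench, 170 x 230 x 55 mm. Not to be moved. Origin: centre of its underside.

How it is judged:
By the outcome, as a careful person would: the job done as asked, in the order asked, and still so for the second after the job is handed in, while the arm keeps its last pose, push and grip.
It also fails if it takes over 67 s, if anything falls off the work surface, if the arm or the gripper's body presses on something with over 40 N, if the wrist force passes 120 N, or if a joint passes its speed limit or range.

## Working session

There is one attempt and no reset: what is moved stays moved. The work goes in short steps, Python scripts to look and compute and a tool call to move; the robot and the scene stay as the last step left them, time stands still between calls to the robot, and variables do not carry over. Pictures are saved under pics/ and viewed, at most 10 in all, crops included, and the job is handed in when it is done.

```bash
ls; mkdir -p pics; python3 - <<'E'
from bench import ctrl
import cv2,numpy as np
o=ctrl.observe();print({k:np.round(v,3).tolist() for k,v in o.items()})
for n in("side","top"):
    s=ctrl.snapshot(n);cv2.imwrite(f"pics/{n}0.png",s["image"]);np.savez(f"/tmp/{n}0.npz",**s)
    print(n,s["mtx"].round(1).tolist(),s["dist"],s["R"].round(3).tolist(),s["t"].round(3), (-s["R"].T@s["t"]).round(3))
E
```

```text
bench.py
pics
{'time': 0.0, 'joint_pos': [-1.249, 0.481, 1.597, -0.0, 1.065, -0.047], 'qd': [0.0, -0.0, -0.001, 0.002, 0.002, 0.001], 'joint_torque': [0.005, -95.064, -43.018, -0.0, 0.013, -0.0], 'eef_pos': [0.234, -0.606, 0.231], 'eef_rot': [-3.14, -0.0, 0.369], 'ft_force': [0.033, -0.098, 0.717], 'wrist_torque': [-0.046, -0.057, -0.015], 'grasp_force': 0.0, 'grip_width': 0.086}
side [[401.7, 0.0, 254.1], [0.0, 401.7, 192.3], [0.0, 0.0, 1.0]] [-0.11593062  0.          0.          0.          0.        ] [[-0.775, -0.632, 0.009], [-0.491, 0.593, -0.638], [0.398, -0.499, -0.77]] [0.434 0.336 0.98 ] [0.112 0.564 0.965]
top [[376.1, 0.0, 258.1], [0.0, 376.1, 188.9], [0.0, 0.0, 1.0]] [-0.10103637  0.          0.          0.          0.        ] [[0.021, -0.999, 0.034], [-0.982, -0.027, -0.188], [0.189, -0.029, -0.982]] [-0.034  0.573  0.952] [0.384 0.009 1.043]
```
View pics/side0.png

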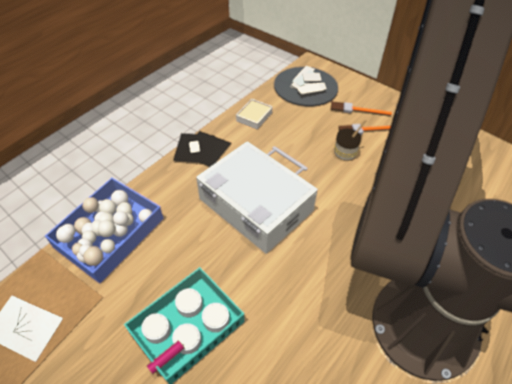

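View pics/top0.png

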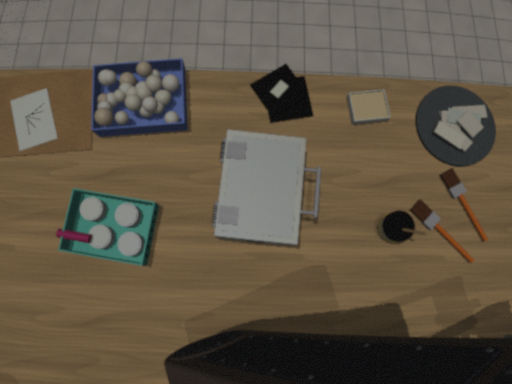

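The side view shows the closed white box at about (257,195) with its bar from (272,150) to (305,170). The top view shows the lid spanning columns 217–306 and rows 130–245. Its bar is at column 318, rows 170–217, so box +x is roughly world +y. The pot is at (397,226) in the top view, outside the bar.

```bash
cat > h.py <<'E'
import numpy as np,cv2
from scipy.spatial.transform import Rotation as Ro
def load(f): return dict(np.load(f))
def shot(n,f=None):
    from bench import ctrl
    s=ctrl.snapshot(n)
    if f: cv2.imwrite(f"pics/{f}.png",s["image"]); np.savez(f"/tmp/{f}.npz",**s)
    return s
def ray(s,uv):
    p=cv2.undistortPoints(np.float64(uv).reshape(-1,1,2),s["mtx"],s["dist"]).reshape(-1,2)
    d=np.c_[p,np.ones(len(p))]@s["R"]
    return -s["R"].T@s["t"],d
def plane(s,uv,z):
    c,d=ray(s,uv); return c+d*((z-c[2])/d[:,2])[:,None]
def cloud(s):
    h,w=s["range_z"].shape
    uv=np.stack(np.meshgrid(np.arange(w),np.arange(h)),-1).reshape(-1,2)
    c,d=ray(s,uv); P=c+d*s["range_z"].reshape(-1,1)
    P[s["range_z"].ravel()==0]=np.nan
    return P.reshape(h,w,3)
def tri(s1,u1,s2,u2):
    (a,d),(b,e)=ray(s1,[u1]),ray(s2,[u2]); d,e=d[0],e[0]
    k=np.linalg.lstsq(np.c_[d,-e],b-a,rcond=None)[0]
    p,q=a+k[0]*d,b+k[1]*e; return (p+q)/2,np.linalg.norm(p-q)
def inbox(P,o,yaw):  # world->box
    return (np.asarray(P)-o)@Ro.from_euler('z',yaw).as_matrix()
def tool(dw,rot):    # world vec -> tool axes
    return Ro.from_euler('xyz',rot).as_matrix().T@dw
E
python3 - <<'E'
from h import *
for n,(c0,c1,r0,r1) in dict(side=(180,330,130,260),top=(200,335,115,255)).items():
    s=load(f"/tmp/{n}0.npz");P=cloud(s);I=s["image"].astype(int)
    m=np.zeros(P.shape[:2],bool);m[r0:r1,c0:c1]=1
    t=m&(P[...,2]>.09)&(P[...,2]<.125)
    n_,lab,st,ce=cv2.connectedComponentsWithStats(t.astype(np.uint8))
    k=1+np.argmax(st[1:,4]);L=P[lab==k]
    print(n,'lid n',len(L),'z',np.percentile(L[:,2],[5,50,95]).round(4))
    X=L[:,:2].astype(np.float32); 
    mm=cv2.morphologyEx((lab==k).astype(np.uint8),cv2.MORPH_OPEN,np.ones((9,9)))
    r=cv2.minAreaRect(P[mm>0][:,:2].astype(np.float32));print(r,cv2.boxPoints(r).round(3).tolist())
    b=m&(P[...,2]>.06)&(P[...,2]<.12)&(P[...,1]<r[0][1]-.125)
    B=P[b]; print('bar pts',len(B)); 
    if len(B)>5: print(B.min(0).round(3),B.max(0).round(3),np.median(B,0).round(3))
    g=P[...,2]; print('bench z',np.nanmedian(g[100:300,60:300]).round(4))
E
```

```text
side lid n 6157 z [0.0974 0.1039 0.1069]
((0.5745349526405334, -0.02325502038002014), (0.2316315472126007, 0.28283756971359253), 85.20403289794922) [[0.42399999499320984, -0.12700000405311584], [0.7059999704360962, -0.15000000596046448], [0.7250000238418579, 0.07999999821186066], [0.4429999887943268, 0.10400000214576721]]
bar pts 181
[ 0.496 -0.179  0.091] [ 0.628 -0.148  0.107] [ 0.56  -0.166  0.101]
bench z 0.0022
top lid n 9181 z [0.1003 0.1037 0.1066]
((0.5758585929870605, -0.022438324987888336), (0.2190110683441162, 0.2787304222583771), 85.24727630615234) [[0.42800000309944153, -0.11999999731779099], [0.7059999704360962, -0.14300000667572021], [0.7239999771118164, 0.07500000298023224], [0.44600000977516174, 0.09799999743700027]]
bar pts 271
[ 0.497 -0.179  0.095] [ 0.627 -0.149  0.108] [ 0.564 -0.167  0.102]
bench z 0.0019
```

Careful with the scale: shifts go in cm. That gives: 0.03 m is 3, 0.465 m is 46.5.

shift_gripper([
  [[0,0,0.453,46.5,-29.1,3,0.035],[0,0,0.453,46.5,-29.1,3,0.035],[0,0,0.453,46.5,-29.1,3,0.035],[0,0,0.453,46.5,-29.1,3,0.035],[0,0,0.453,46.5,-29.1,3,0.035],[0,0,0.453,46.5,-29.1,3,0.035],[0,0,0.453,46.5,-29.1,3,0.035],[0,0,0.453,46.5,-29.1,3,0.035],[0,0,0.453,46.5,-29.1,3,0.035],[0,0,0.453,46.5,-29.1,3,0.035],[0,0,0.453,46.5,-29.1,3,0.035],[0,0,0.453,46.5,-29.1,3,0.035]],
], grip_n=20)

```text
time: 1.3
eef_pos: [0.5656, -0.1629, 0.2008]
eef_rot: [-3.141, -0.0, -0.081]
ft_force: [-0.6, -0.7, 0.7]
grip_width: 0.035
grasp_force: 0.0
```

shift_gripper([
  [[0,0,0,0,0,0,0.035],[0,0,0,0,0,0,0.035],[0,0,0,0,0,0,0.035]],
])

```text
time: 1.6
eef_pos: [0.5624, -0.1684, 0.2013]
eef_rot: [3.141, 0.0, -0.086]
ft_force: [0.4, -0.2, 0.1]
grip_width: 0.0352
grasp_force: 0.0
```

```bash
python3 -c "
from h import *
shot('side','side1')"
```

```text
(no output)
```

View pics/side1.png

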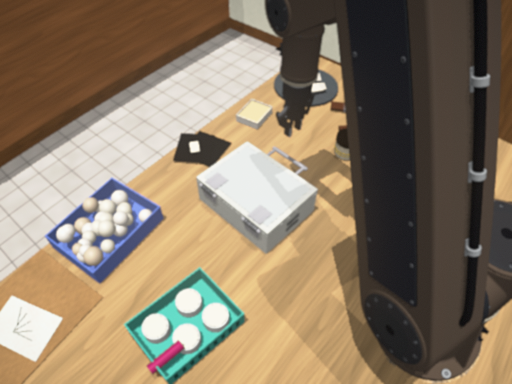

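The gripper at (293,120) hangs above the bar at (288,158), with the fingers across it. Next I descend and grip.

shift_gripper([
  [[0,0,0,0,-0.1,4,0.035],[0,0,0,0,-0.1,7,0.035],[0,0,0,0,-0.1,9,0.035],[0,0,0,0,-0.1,10.5,0.035],[0,0,0,0,-0.1,11.5,0.035],[0,0,0,0,-0.1,12.2,0.035],[0,0,0,0,-0.1,12.2,0.035],[0,0,0,0,-0.1,12.2,0.035]],
], grip_n=20)

```text
time: 2.45
eef_pos: [0.5635, -0.1665, 0.0798]
eef_rot: [3.141, -0.001, -0.085]
ft_force: [-0.2, 0.5, 0.2]
grip_width: 0.0352
grasp_force: 0.0
```

shift_gripper([
  [[0,0,0,0,0,0,0.005],[0,0,0,0,0,0,0.005],[0,0,0,0,0,0,0.005],[0,0,0,0,0,0,0.005],[0,0,0,0,0,0,0.005],[0,0,0,0,0,0,0.005]],
], grip_n=20)

```text
time: 3.05
eef_pos: [0.5636, -0.1681, 0.0801]
eef_rot: [3.139, -0.002, -0.084]
ft_force: [-3.9, -19.6, 0.7]
grip_width: 0.0111
grasp_force: 20.5
```

```bash
python3 -c "
from h import *
shot('top','top2')
from bench import ctrl;o=ctrl.observe();print(o['eef_pos'],o['ft_force'])"
```

```text
[ 0.56360112 -0.16811941  0.08007624] [ -4.78771232 -19.17846964   0.32106017]
```

```bash
cat > arc.py <<'E'
import sys,numpy as np
a,b,n=float(sys.argv[1]),float(sys.argv[2]),int(sys.argv[3])
f=lambda t:np.array([-.25*np.cos(t)+.006*np.sin(t),.25*np.sin(t)+.006*np.cos(t)])
for t in np.linspace(a,b,n+1)[1:]: d=f(t)-f(a); print('%.2f dy %.3f dz %.3f'%(t,-d[0],-d[1]),end=' | ')
print()
E
python3 arc.py 0 .44 11; python3 arc.py .44 .92 12; python3 arc.py .92 1.34 12; python3 arc.py 1.34 1.7 12
```

```text
0.04 dy -0.000 dz -0.010 | 0.08 dy -0.001 dz -0.020 | 0.12 dy -0.003 dz -0.030 | 0.16 dy -0.004 dz -0.040 | 0.20 dy -0.006 dz -0.050 | 0.24 dy -0.009 dz -0.059 | 0.28 dy -0.011 dz -0.069 | 0.32 dy -0.015 dz -0.078 | 0.36 dy -0.018 dz -0.088 | 0.40 dy -0.022 dz -0.097 | 0.44 dy -0.026 dz -0.106 | 
0.48 dy -0.005 dz -0.009 | 0.52 dy -0.010 dz -0.018 | 0.56 dy -0.015 dz -0.026 | 0.60 dy -0.021 dz -0.034 | 0.64 dy -0.027 dz -0.042 | 0.68 dy -0.033 dz -0.050 | 0.72 dy -0.040 dz -0.057 | 0.76 dy -0.047 dz -0.065 | 0.80 dy -0.054 dz -0.072 | 0.84 dy -0.061 dz -0.078 | 0.88 dy -0.069 dz -0.085 | 0.92 dy -0.077 dz -0.091 | 
0.96 dy -0.007 dz -0.005 | 0.99 dy -0.015 dz -0.010 | 1.03 dy -0.022 dz -0.014 | 1.06 dy -0.030 dz -0.018 | 1.09 dy -0.038 dz -0.022 | 1.13 dy -0.045 dz -0.026 | 1.17 dy -0.054 dz -0.030 | 1.20 dy -0.062 dz -0.033 | 1.24 dy -0.070 dz -0.035 | 1.27 dy -0.078 dz -0.038 | 1.31 dy -0.087 dz -0.040 | 1.34 dy -0.095 dz -0.042 | 
1.37 dy -0.007 dz -0.001 | 1.40 dy -0.015 dz -0.003 | 1.43 dy -0.022 dz -0.004 | 1.46 dy -0.030 dz -0.004 | 1.49 dy -0.037 dz -0.005 | 1.52 dy -0.045 dz -0.005 | 1.55 dy -0.052 dz -0.005 | 1.58 dy -0.060 dz -0.005 | 1.61 dy -0.067 dz -0.005 | 1.64 dy -0.075 dz -0.004 | 1.67 dy -0.082 dz -0.003 | 1.70 dy -0.090 dz -0.002 | 
```

shift_gripper([
  [[0,0,0,0,0.1,0,0.005],[0,0,0,0,0.2,0,0.005]],
], grip_n=20)

```text
time: 3.3
eef_pos: [0.5636, -0.1684, 0.0799]
eef_rot: [3.141, -0.001, -0.085]
ft_force: [3.0, 6.1, 2.9]
grip_width: 0.0108
grasp_force: 20.5
```

shift_gripper([
  [[0,0,0,0,0,-0.3,0.005],[0,0,0,0,0,-1,0.005],[0,0,0,0,-0.1,-2,0.005],[0,0,0,0,-0.3,-3,0.005],[0,0,0,0,-0.4,-4,0.005],[0,0,0,0,-0.6,-5,0.005],[0,0,0,0,-0.9,-5.9,0.005],[0,0,0,0,-1.1,-6.9,0.005],[0,0,0,0,-1.5,-7.8,0.005],[0,0,0,0,-1.8,-8.8,0.005],[0,0,0,0,-2.2,-9.7,0.005],[0,0,0,0,-2.6,-10.6,0.005]],
], grip_n=20)

```text
time: 4.5
eef_pos: [0.5656, -0.143, 0.1866]
eef_rot: [3.14, -0.001, -0.084]
ft_force: [2.3, -8.7, 1.6]
grip_width: 0.0112
grasp_force: 20.2
```

Converted, -0.091 m is -9.1, -0.085 m is -8.5.

shift_gripper([
  [[0,0,0,0,-0.5,-0.9,0.005],[0,0,0,0,-1,-1.8,0.005],[0,0,0,0,-1.5,-2.6,0.005],[0,0,0,0,-2.1,-3.4,0.005],[0,0,0,0,-2.7,-4.2,0.005],[0,0,0,0,-3.3,-5,0.005],[0,0,0,0,-4,-5.7,0.005],[0,0,0,0,-4.7,-6.5,0.005],[0,0,0,0,-5.4,-7.2,0.005],[0,0,0,0,-6.1,-7.8,0.005],[0,0,0,0,-6.9,-8.5,0.005],[0,0,0,0,-7.7,-9.1,0.005]],
])

```text
time: 5.7
eef_pos: [0.572, -0.067, 0.2788]
eef_rot: [3.139, -0.002, -0.084]
ft_force: [-1.5, -13.1, 17.0]
grip_width: 0.0113
grasp_force: 21.5
```

shift_gripper([
  [[0,0,0,0,-0.7,-0.5,0.005],[0,0,0,0,-1.5,-1,0.005],[0,0,0,0,-2.2,-1.4,0.005],[0,0,0,0,-3,-1.8,0.005],[0,0,0,0,-3.8,-2.2,0.005],[0,0,0,0,-4.5,-2.6,0.005],[0,0,0,0,-5.4,-3,0.005],[0,0,0,0,-6.2,-3.3,0.005],[0,0,0,0,-7,-3.5,0.005],[0,0,0,0,-7.8,-3.8,0.005],[0,0,0,0,-8.7,-4,0.005],[0,0,0,0,-9.5,-4.2,0.005]],
])

```text
time: 6.9
eef_pos: [0.5798, 0.0295, 0.3199]
eef_rot: [3.141, -0.002, -0.084]
ft_force: [1.4, -1.8, 7.6]
grip_width: 0.011
grasp_force: 21.5
```

Converted, -0.085 m is -8.5, -0.08 m is -8.

shift_gripper([
  [[0,0,0,0,-0.7,-0.1,0.005],[0,0,0,0,-1.5,-0.3,0.005],[0,0,0,0,-2.2,-0.4,0.005],[0,0,0,0,-3,-0.4,0.005],[0,0,0,0,-3.7,-0.5,0.005],[0,0,0,0,-4.5,-0.5,0.005],[0,0,0,0,-5.2,-0.5,0.005],[0,0,0,0,-6,-0.5,0.005],[0,0,0,0,-6.7,-0.5,0.005],[0,0,0,0,-7.5,-0.4,0.005],[0,0,0,0,-8,-0.3,0.005],[0,0,0,0,-8.5,-0.3,0.005]],
])

```text
time: 8.1
eef_pos: [0.5867, 0.1145, 0.3213]
eef_rot: [-3.141, 0.0, -0.084]
ft_force: [3.7, 1.0, -3.3]
grip_width: 0.0108
grasp_force: 21.3
```

shift_gripper([
  [[0,0,0,0,-0.2,0,0.005],[0,0,0,0,-0.4,0,0.005],[0,0,0,0,-0.5,0.1,0.005],[0,0,0,0,-0.5,0.1,0.005]],
])

```text
time: 8.5
eef_pos: [0.5871, 0.1189, 0.3206]
eef_rot: [-3.141, 0.0, -0.084]
ft_force: [0.2, 1.9, 5.5]
grip_width: 0.0113
grasp_force: 22.0
```

```bash
python3 -c "
from h import *
shot('side','side3');shot('top','top3')"
```

```text
(no output)
```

View pics/top3.png

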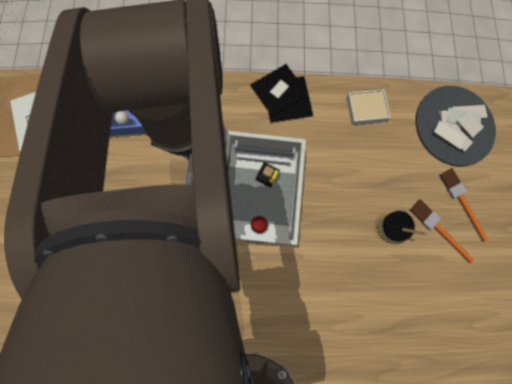

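The lid is fully up. The top view shows the black work at (267,174) with yellow tape at about (272,180). The jar is at (259,225) and the bracket strip at about (265,157).

shift_gripper([
  [[0,0,0,0,0,0,0.035],[0,0,0,0,0,0,0.035],[0,0,0,0,0,0,0.035],[0,0,0,0,0,0,0.035],[0,0,0,0,0,-3,0.035],[0,0,0,0,0,-6,0.035],[0,0,0,0,0,-8,0.035],[0,0,0,0,0,-8,0.035]],
])

```text
time: 9.4
eef_pos: [0.5884, 0.1189, 0.4033]
eef_rot: [-3.141, -0.004, -0.084]
ft_force: [-0.3, 0.1, -0.6]
grip_width: 0.0351
grasp_force: 0.0
```

shift_gripper([
  [[0,0,0,0,5,0,0.05],[0,0,0,0,10,0,0.05],[0,0,0,0,15,0,0.05],[0,0,0,0,20,0,0.05],[0,0,0,0,25,0,0.05],[0,0,0,0,30,0,0.05],[0,0,0,0,33,0,0.05],[0,0,0,0,33,0,0.05],[0,0,0,0,33,0,0.05]],
])

```text
time: 10.3
eef_pos: [0.5591, -0.2105, 0.3994]
eef_rot: [-3.141, 0.001, -0.086]
ft_force: [0.8, 0.3, -0.3]
grip_width: 0.0503
grasp_force: 0.0
```

```bash
python3 - <<'E'
from h import *
a=shot('side','side4')['image'];b=shot('top','top4')['image']
c=np.hstack([cv2.resize(a[100:300,150:350],(400,400),interpolation=2),cv2.resize(b[110:260,190:340],(400,400),interpolation=2)])
cv2.imwrite('pics/c4.png',c)
E
```

```text
(no output)
```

View pics/c4.png

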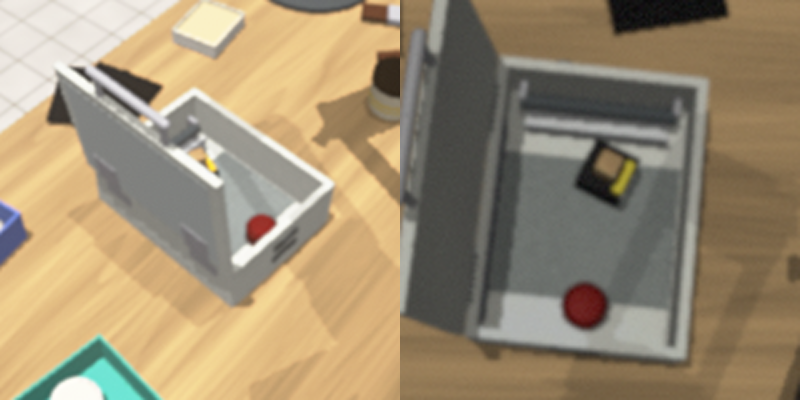

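The lid stands open by itself. In the crop, the stick is at (608,163), the tape at (623,180), the bright bracket edge at (597,130) and the jar at (586,306).

```bash
cat > meas.py <<'E'
import sys
from h import *
n=sys.argv[1]
s=load(f"/tmp/top{n}.npz");P=cloud(s);I=s["image"]
H=cv2.cvtColor(I,cv2.COLOR_BGR2HSV).astype(int)
m=np.zeros(P.shape[:2],bool);m[145:240,232:302]=1
def big(k):
    k=k.astype(np.uint8);a,l,st,c=cv2.connectedComponentsWithStats(k);j=1+np.argmax(st[1:,4]);return l==j
o=np.array([.5755,-.0235,0]);yaw=1.487
mk={'tape':(m&(H[...,0]>22)&(H[...,0]<35)&(H[...,1]>140)&(H[...,2]>90),.052),
 'stick':(m&(H[...,0]>8)&(H[...,0]<21)&(H[...,1]>50)&(H[...,2]>70),.08),
 'black':(m&(H[...,2]<45),.052),
 'jar':(m&((H[...,0]<8)|(H[...,0]>170))&(H[...,1]>120),.036+.012)}
for k,(q,z) in mk.items():
    q=big(q);v,u=np.nonzero(q);uv=np.c_[u,v]
    X=plane(s,uv,z); r=cv2.minAreaRect((X[:,:2]*1000).astype(np.float32))
    c=np.array([*np.array(r[0])/1000,z])
    print(k,len(u),'px',uv.mean(0).round(1),'z_range',np.nanmedian(P[q][:,2]).round(4),'mean',X.mean(0).round(4),'rect',c.round(4),np.round(r[1],1),round(r[2],1),'box',(inbox(c,o,yaw)*1000).round(1))
# bracket: bright pixels with height .03-.055 near -y end
B=inbox(P,o,yaw)
br=m&(B[...,1]<-.075)&(B[...,1]>-.105)&(np.abs(B[...,0])<.07)&(B[...,2]>.03)&(H[...,2]>120)
v,u=np.nonzero(br);X=inbox(plane(s,np.c_[u,v],.042),o,yaw)
print('bracket',len(u),X.min(0).round(4),X.max(0).round(4),np.polyfit(X[:,0],X[:,1],1).round(4),np.median(B[br],0).round(4))
E
python3 meas.py 4
python3 - <<'E'
from h import *
s=load("/tmp/top4.npz");P=cloud(s)
o=np.array([.5755,-.0235,0]);B=inbox(P,o,1.487)
# rim outer edges
g=(np.abs(B[...,2]-.0905)<.008)&(np.abs(B[...,0])<.12)&(np.abs(B[...,1])<.155)
w=g&(B[...,0]<.1)
u=B[w]
print(len(u),'xmin',np.percentile(u[:,0],[.5,2]),'y',np.percentile(u[:,1],[.5,2,98,99.5]))
t=load("/tmp/side4.npz");Q=cloud(t);print('side stick',Q[172:184,244:254].reshape(-1,3)[::20].round(3).tolist(), t["image"][178,248])
E
```

```text
tape 58 px [273.3 176. ] z_range 0.0536 mean [ 0.6115 -0.0605  0.052 ] rect [ 0.6118 -0.0604  0.052 ] [10.9 38.5] 64.9 box [-33.8 -39.2  52. ]
stick 92 px [300.1 224.7] z_range 0.0009 mean [ 0.4785 -0.1294  0.08  ] rect [ 0.4909 -0.1279  0.08  ] [98.7  7.8] 0.1 box [-111.1   75.5   80. ]
black 124 px [263.1 177.3] z_range 0.0518 mean [ 0.607  -0.0327  0.052 ] rect [ 0.6115 -0.0299  0.052 ] [66.4 36.2] 14.6 box [ -3.4 -36.4  52. ]
jar 192 px [258.9 224.1] z_range 0.0471 mean [ 0.4805 -0.0243  0.048 ] rect [ 0.4796 -0.0245  0.048 ] [39.8 37.2] 1.4 box [-9.1 95.5 48. ]
bracket 98 [-0.0681 -0.09    0.042 ] [ 0.0684 -0.0843  0.042 ] [ 0.0015 -0.0871] [ 0.0015 -0.0872  0.0417]
1439 xmin [-0.10819852 -0.10757659] y [-0.13884571 -0.1380948   0.13852593  0.13897858]
side stick [[0.677, -0.092, 0.02], [0.656, -0.067, 0.046], [0.632, -0.039, 0.079], [0.498, 0.117, 0.301], [0.495, 0.119, 0.298], [0.491, 0.125, 0.299]] [136 194 230]
```

```bash
python3 - <<'E'
from h import *
s=load("/tmp/top4.npz");I=s["image"];H=cv2.cvtColor(I,cv2.COLOR_BGR2HSV)
print(H[164:186,256:282,0]);print(H[164:186,256:282,2])
P=cloud(s);print((P[164:186,256:282,2]*1000).round(0).astype(int))
E
```

```text
[[ 30  34  37  33  33  30  34  20 150 165 150  15  30  30  34  30  34  34
   30  30  34  30  30  35  30  36]
 [ 33  36  36  36  36  30  30   0  10  21  15  18  14  21  25  35  30  33
   30  30  37  33  34  34  34  30]
 [ 39  33  37  36  38  30  38  15  13  20  17  16  17  16  13  15  24  34
   34  36  33  30  33  33  30  30]
 [ 41  33  37  38  39  36   0   5  15  18  17  18  17  18  17  17  19  24
   24  30  30  30  37  33  27  33]
 [ 38  36  37  30  35  18  30  14  18  18  18  18  17  17  17  16  17  18
   19  30  25  30  37  34  33  33]
 [ 40  41  38  39  40  60  18  16  18  17  17  17  18  18  18  17  18  17
   22  25  26  28  30  30  33  33]
 [ 54  53  48  40  30  45  16  16  18  18  17  18  17  17  18  17  18  21
   25  26  27  26  25  34  34  36]
 [ 53  60  75  60   0 165  19  17  18  17  18  17  17  17  17  18  18  21
   26  27  27  27  26  30  34  37]
 [ 60  70  50  45  30  20  18  18  18  18  18  17  17  16  17  18  18  23
   26  26  27  27  27  36  42  40]
 [ 60  60  45   0  30  20  21  19  19  19  18  18  17  17  17  18  20  24
   26  27  27  27  27  42  53  54]
 [ 60  75 
[... 15488 characters left out ...]
      13                   14
                    13                   13]
 [                  12                   13                   11
                    13                   10                   16
                    10                   14                   14
                    14                   13                   23
                    28                   34                   39
                    45                   35                   12
                    14                   10                   15
                    14                   16                   14
                    13                   15]]<stdin>:4: RuntimeWarning: invalid value encountered in cast
```

```bash
cat > ring.py <<'E'
import sys
from h import *
s=load(f"/tmp/top{sys.argv[1]}.npz");P=cloud(s);I=s["image"]
o=np.array([.5755,-.0235,0]);yaw=1.487;B=inbox(P,o,yaw)
m=(np.abs(B[...,0])<.085)&(B[...,1]>-.092)&(B[...,1]<.05)
def rect(q,z,nm):
    q=cv2.morphologyEx(q.astype(np.uint8),cv2.MORPH_CLOSE,np.ones((3,3)))
    a,l,st,c=cv2.connectedComponentsWithStats(q);q=l==1+np.argmax(st[1:,4])
    v,u=np.nonzero(q);X=plane(s,np.c_[u,v],z)
    r=cv2.minAreaRect((X[:,:2]*1000).astype(np.float32))
    a=(np.radians(r[2])-yaw+np.pi/4)%(np.pi/2)-np.pi/4
    print(nm,len(u),'z',np.median(P[q][:,2]).round(4),'rect c',np.round(r[0],1),'mean',(X.mean(0)*1000).round(1),'size',np.round(r[1],1),'yaw rel box',round(a,3),'box xy',(inbox(np.array([*r[0],0])/1000,o,yaw)*1000).round(1))
H=cv2.cvtColor(I,cv2.COLOR_BGR2HSV).astype(int)
rect(m&(P[...,2]>.073),.08,'stick')
rect(m&(P[...,2]>.0455),.052,'top(with stick parallax)')
rect(m&(P[...,2]>.0455)&(P[...,2]<.0585),.052,'top')
rect(m&(H[...,0]>22)&(H[...,0]<31)&(H[...,1]>100)&(H[...,2]>85)&(P[...,2]>.045),.052,'tape')
E
python3 ring.py 4
```

```text
stick 74 z 0.0805 rect c [619.8 -45. ] mean [619.5 -44.7  80. ] size [21.3 23.3] yaw rel box -0.353 box xy [-17.7 -45.9   0. ]
top(with stick parallax) 347 z 0.0538 rect c [624.4 -46. ] mean [620.1 -45.2  52. ] size [52.5 61.4] yaw rel box -0.356 box xy [-18.4 -50.6   0. ]
top 263 z 0.053 rect c [624.4 -46. ] mean [618.6 -45.   52. ] size [52.5 61.4] yaw rel box -0.356 box xy [-18.4 -50.6   0. ]
tape 65 z 0.0534 rect c [611.5 -61. ] mean [611.5 -61.3  52. ] size [12.1 38.5] yaw rel box -0.354 box xy [-34.3 -39.    0. ]
```

shift_gripper([
  [[0,0,0.1,1,-4,1,0.045],[0,0,0.2,2,-8,2,0.045],[0,0,0.3,3.5,-13,4,0.045],[0,0,0.354,4.6,-17,7,0.045],[0,0,0.354,4.6,-17.1,12,0.045],[0,0,0.354,4.6,-17.1,17,0.045],[0,0,0.354,4.6,-17.1,20,0.045],[0,0,0.354,4.6,-17.1,22,0.045],[0,0,0.354,4.6,-17.1,22,0.045],[0,0,0.354,4.6,-17.1,22,0.045],[0,0,0.354,4.6,-17.1,22,0.045],[0,0,0.354,4.6,-17.1,22,0.045]],
])

```text
time: 11.6
eef_pos: [0.6206, -0.0434, 0.1819]
eef_rot: [-3.141, -0.002, -0.438]
ft_force: [0.3, 0.2, 0.4]
grip_width: 0.0446
grasp_force: 0.0
```

```bash
python3 -c "
from h import *
shot('side','side5');a=shot('top','top5')"
```

```text
(no output)
```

View pics/side5.png

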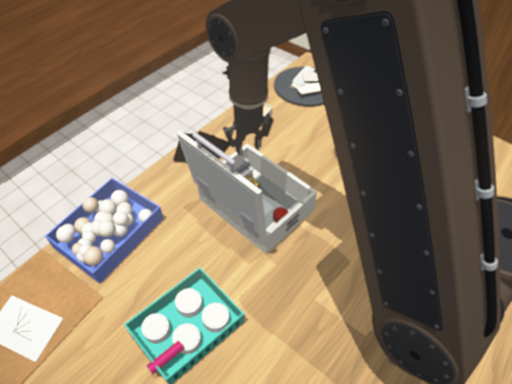

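The gripper at (250,125) hangs over the work inside the open box, clear of the lid edge running from (183,140) to (265,235). I'll descend, grip the stick and lift slightly.

Converted, 0.124 m is 12.4, 0.12 m is 12.

shift_gripper([
  [[0,0,0,0,0,4,0.045],[0,0,0,0,0,7,0.045],[0,0,0,0,0,9.5,0.045],[0,0,0,0,0,11,0.045],[0,0,0,0,0,12,0.045],[0,0,0,0,0,12.4,0.045],[0,0,0,0,0,12.4,0.045]],
])

```text
time: 12.4
eef_pos: [0.6201, -0.0436, 0.0566]
eef_rot: [-3.141, -0.0, -0.438]
ft_force: [0.3, 0.0, 0.4]
grip_width: 0.0451
grasp_force: 0.0
```

shift_gripper([
  [[0,0,0,0,0,0,0.012],[0,0,0,0,0,0,0.012],[0,0,0,0,0,0,0.012],[0,0,0,0,0,0,0.012],[0,0,0,0,0,0,0.012],[0,0,0,0,0,0,0.012],[0,0,0,0,0,0,0.012]],
], grip_n=25)

```text
time: 13.1
eef_pos: [0.6205, -0.0436, 0.0572]
eef_rot: [-3.141, -0.002, -0.438]
ft_force: [1.3, 0.3, 6.8]
grip_width: 0.0214
grasp_force: 32.8
```

shift_gripper([
  [[0,0,0,0,0,-0.3,0.012],[0,0,0,0,0,-0.6,0.012],[0,0,0,0,0,-0.8,0.012],[0,0,0,0,0,-0.8,0.012]],
])

```text
time: 13.5
eef_pos: [0.6199, -0.0436, 0.0646]
eef_rot: [-3.141, -0.0, -0.438]
ft_force: [0.0, -0.3, -2.9]
grip_width: 0.0212
grasp_force: 31.8
```

shift_gripper([
  [[0,0,-0.1,0,0,0,0.012],[0,0,-0.2,0,0,0,0.012],[0,0,-0.3,0,0,0,0.012],[0,0,-0.4,0,0,0,0.012],[0,0,-0.5,0,0,0,0.012],[0,0,-0.6,0,0,0,0.012],[0,0,-0.7,0,0,0,0.012],[0,0,-0.8,0,0,0,0.012],[0,0,-0.9,0,0,0,0.012],[0,0,-1,0,0,0,0.012]],
])

```text
time: 14.5
eef_pos: [0.6197, -0.0435, 0.0642]
eef_rot: [-3.141, 0.0, 0.566]
ft_force: [-0.5, -0.6, -1.2]
grip_width: 0.0216
grasp_force: 31.8
```

shift_gripper([
  [[0,0,-0.1,0,0,0,0.012],[0,0,-0.2,0,0,0,0.012],[0,0,-0.3,0,0,0,0.012],[0,0,-0.4,0,0,0,0.012],[0,0,-0.5,0,0,0,0.012],[0,0,-0.6,0,0,0,0.012],[0,0,-0.7,0,0,0,0.012],[0,0,-0.8,0,0,0,0.012],[0,0,-0.88,0,0,0,0.012],[0,0,-0.925,0,0,0,0.012],[0,0,-0.925,0,0,0,0.012],[0,0,-0.925,0,0,0,0.012]],
])

```text
time: 15.7
eef_pos: [0.6197, -0.0435, 0.0642]
eef_rot: [-3.141, -0.0, 1.485]
ft_force: [0.4, -0.2, -1.4]
grip_width: 0.0213
grasp_force: 31.8
```

```bash
python3 - <<'E'
from h import *
shot('top','top6')
from bench import ctrl;e=ctrl.observe();p=e['eef_pos'];print((inbox(p,np.array([.5755,-.0235,0]),1.487)*1000).round(1),e['eef_rot'])
E
```

```text
[-16.3 -45.8  64.2] [-3.14149977e+00 -2.59811086e-06  1.48533335e+00]
```

Converted, 0.011 m is 1.1, 0.008 m is 0.8.

shift_gripper([
  [[0,0,0,0,0.4,0,0.012],[0,0,0,0,0.8,0,0.012],[0,0,0,0,1.1,0.3,0.012],[0,0,0,0,1.1,0.6,0.012],[0,0,0,0,1.1,0.7,0.012],[0,0,0,0,1.1,0.75,0.012]],
])

```text
time: 16.35
eef_pos: [0.6308, -0.0445, 0.0572]
eef_rot: [3.141, 0.0, 1.487]
ft_force: [-4.2, 0.4, 17.3]
grip_width: 0.0213
grasp_force: 34.1
```

shift_gripper([
  [[0,0,0,0,0.1,0,0.012],[0,0,0,0,0.2,0,0.012],[0,0,0,0,0.3,0,0.012],[0,0,0,0,0.3,0,0.012]],
])

```text
time: 16.75
eef_pos: [0.6314, -0.0445, 0.0573]
eef_rot: [-3.137, 0.0, 1.487]
ft_force: [-14.5, 0.1, 24.9]
grip_width: 0.0215
grasp_force: 35.6
```

shift_gripper([
  [[0,0,0,0,0.1,0,0.012],[0,0,0,0,0.1,0,0.012]],
])

```text
time: 16.95
eef_pos: [0.6316, -0.0445, 0.0574]
eef_rot: [-3.136, -0.0, 1.487]
ft_force: [-20.8, 0.1, 30.1]
grip_width: 0.0213
grasp_force: 36.5
```

Converted, -0.002 m is -0.2, -0.001 m is -0.1.

shift_gripper([
  [[0,0,0,0,0,-0.1,0.012],[0,0,0,0,-0.1,-0.2,0.012],[0,0,0,0,-0.1,-0.2,0.012]],
])

```text
time: 17.25
eef_pos: [0.6337, -0.0447, 0.0587]
eef_rot: [3.142, -0.0, 1.487]
ft_force: [-0.7, 0.4, -1.9]
grip_width: 0.0209
grasp_force: 31.8
```

shift_gripper([
  [[0,0,0,0,0.1,0,0.012],[0,0,0,0,0.2,0,0.012],[0,0,0,0,0.2,0,0.012]],
])

```text
time: 17.55
eef_pos: [0.6344, -0.0448, 0.0583]
eef_rot: [-3.139, -0.0, 1.487]
ft_force: [-6.8, -1.2, 3.1]
grip_width: 0.0212
grasp_force: 32.4
```

```bash
python3 - <<'E'
from h import *
from bench import ctrl
a=shot('top','top7')
cv2.imwrite('pics/c7.png',cv2.resize(a['image'][120:250,200:330],(520,520),interpolation=2))
E
```

```text
(no output)
```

View pics/c7.png

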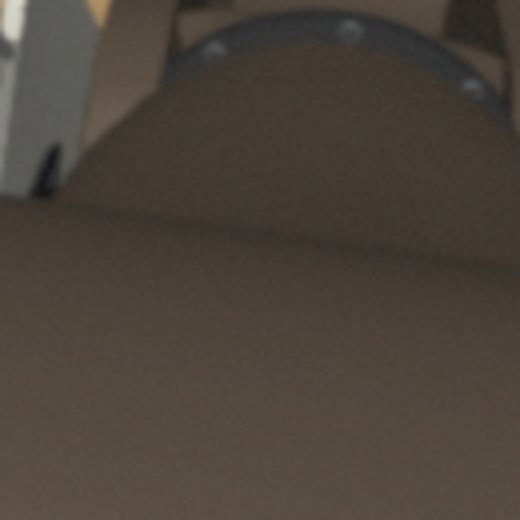

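The view from above is hidden by the arm, but the forces show gentle contact with both the bracket and the floor (TCP at box y ≈ −60 mm, as expected). I'll seat it, release and look.

Converted, 0.001 m is 0.1, 0.0005 m is 0.05.

shift_gripper([
  [[0,0,0,0,0.1,0,0.012],[0,0,0,0,0.1,0.05,0.012],[0,0,0,0,0.1,0.05,0.012]],
])

```text
time: 17.9
eef_pos: [0.6345, -0.0448, 0.0576]
eef_rot: [-3.137, -0.0, 1.487]
ft_force: [-10.5, 0.1, 3.8]
grip_width: 0.0214
grasp_force: 32.5
```

shift_gripper([
  [[0,0,0,0,0,0,0.024],[0,0,0,0,0,0,0.03],[0,0,0,0,0,0,0.04],[0,0,0,0,0,0,0.04],[0,0,0,0,0,-2,0.04],[0,0,0,0,0,-5,0.04],[0,0,0,0,0,-10,0.04],[0,0,0,0,0,-15,0.04],[0,0,0,0,0,-20,0.04],[0,0,0,0,0,-25,0.04]],
])

```text
time: 18.9
eef_pos: [0.6366, -0.0449, 0.3107]
eef_rot: [3.141, -0.0, 1.487]
ft_force: [1.8, 0.5, -0.2]
grip_width: 0.0399
grasp_force: 0.0
```

shift_gripper([
  [[0,0,0,-5,0,-5,0.035],[0,0,0,-10,0,-8,0.035],[0,0,0,-15,0,-10,0.035],[0,0,0,-20,0,-10,0.035],[0,0,0,-25,0,-10,0.035],[0,0,0,-25,0,-10,0.035]],
])

```text
time: 19.5
eef_pos: [0.6152, -0.2977, 0.4089]
eef_rot: [3.141, 0.001, 1.485]
ft_force: [0.0, 1.7, -1.0]
grip_width: 0.0348
grasp_force: 0.0
```

```bash
python3 - <<'E'
from h import *
s=shot('top','top8');shot('side','side8')
cv2.imwrite('pics/c8.png',cv2.resize(s['image'][120:250,200:330],(520,520),interpolation=2))
E
python3 ring.py 8; python3 meas.py 8|tail -2
```

```text
stick 74 z 0.0809 rect c [633.7 -49.4] mean [633.6 -49.3  80. ] size [22.2 23.4] yaw rel box -0.057 box xy [-20.9 -60.2   0. ]
top(with stick parallax) 337 z nan rect c [634.1 -49.6] mean [633.9 -49.4  52. ] size [49.9 51. ] yaw rel box 0.007 box xy [-21.1 -60.5   0. ]
top 251 z nan rect c [634.1 -49.6] mean [632.2 -48.9  52. ] size [49.9 51. ] yaw rel box 0.007 box xy [-21.1 -60.5   0. ]
tape 38 z 0.054 rect c [651.2 -49.5] mean [652.1 -48.9  52. ] size [36.  10.2] yaw rel box 0.02 box xy [-19.5 -77.6   0. ]
jar 191 px [258.8 224.1] z_range 0.0468 mean [ 0.4806 -0.0241  0.048 ] rect [ 0.4796 -0.0245  0.048 ] [39.8 37.2] 1.4 box [-9.1 95.5 48. ]
bracket 106 [-0.0681 -0.09    0.042 ] [ 0.0684 -0.078   0.042 ] [-0.0076 -0.0865] [-0.007  -0.0864  0.0437]
```

View pics/c8.png

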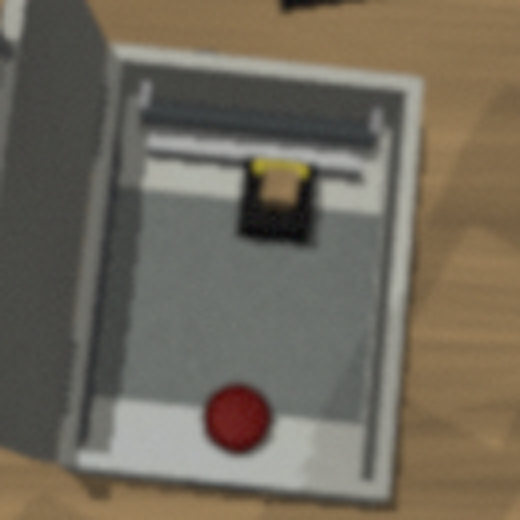

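In the crop, the yellow tape at (280,167) lies right along the bracket edge. The work is square to it (yaw error 0.007 rad) and the jar at (238,418) hasn't moved. Now back to the bar.

Careful with the scale: shifts go in cm. That gives: 0.413 m is 41.3, 0.4 m is 40.

shift_gripper([
  [[0,0,0.14,4,-0.6,0,0.035],[0,0,0.28,8,-1.2,0,0.035],[0,0,0.42,12,-1.8,0,0.035],[0,0,0.56,16,-2.4,0,0.035],[0,0,0.7,20,-3,0,0.035],[0,0,0.84,24,-3.6,0,0.035],[0,0,0.98,28,-4.2,0,0.035],[0,0,1.12,32,-4.8,0,0.035],[0,0,1.26,36,-5.4,0,0.035],[0,0,1.4,40,-6,0,0.035],[0,0,1.54,41.3,-6.3,0,0.035],[0,0,1.571,41.3,-6.3,0,0.035]],
], grip_n=20)

```text
time: 20.8
eef_pos: [0.5869, 0.1259, 0.4083]
eef_rot: [-3.141, -0.0, -0.087]
ft_force: [0.0, -0.5, -0.5]
grip_width: 0.0352
grasp_force: 0.0
```

shift_gripper([
  [[0,0,0,0,0,0,0.035],[0,0,0,0,0,0,0.035]],
])

```text
time: 21.0
eef_pos: [0.5874, 0.123, 0.4083]
eef_rot: [-3.142, -0.0, -0.082]
ft_force: [0.0, -0.3, 0.1]
grip_width: 0.0349
grasp_force: 0.0
```

```bash
python3 - <<'E'
from h import *
from bench import ctrl
e=ctrl.observe();print(e['eef_pos'],e['eef_rot'],tool(np.array([.5871,.1189,.3206])-e['eef_pos'],e['eef_rot']).round(4))
s=load('/tmp/side8.npz');P=cloud(s);q=P[(P[...,2]>.25)&(P[...,2]<.37)&(P[...,0]>.5)&(P[...,0]<.68)&(P[...,1]>.09)&(P[...,1]<.15)];t=q[q[:,2]>.333];print(len(t),t.mean(0),q[:,2].max())
E
```

```text
[0.58744655 0.12299796 0.40832742] [-3.14153898e+00 -8.72507249e-05 -8.24227143e-02] [-0.      0.0041  0.0877]
273 [0.58131244 0.12101135 0.3427076 ] 0.34704295518886663
```

shift_gripper([
  [[0,0,0,0,0.3,3,0.035],[0,0,0,0,0.3,5.5,0.035],[0,0,0,0,0.3,7.5,0.035],[0,0,0,0,0.3,8.5,0.035],[0,0,0,0,0.3,8.7,0.035],[0,0,0,0,0.3,8.7,0.035]],
])

```text
time: 21.6
eef_pos: [0.5876, 0.1196, 0.3218]
eef_rot: [-3.141, -0.0, -0.084]
ft_force: [-0.2, -0.0, -0.2]
grip_width: 0.035
grasp_force: 0.0
```

shift_gripper([
  [[0,0,0,0,0,0,0.005],[0,0,0,0,0,0,0.005],[0,0,0,0,0,0,0.005],[0,0,0,0,0,0,0.005],[0,0,0,0,0,0,0.005],[0,0,0,0,0,0,0.005]],
], grip_n=25)

```text
time: 22.2
eef_pos: [0.5879, 0.1197, 0.3223]
eef_rot: [-3.142, -0.002, -0.084]
ft_force: [-0.2, -3.0, 6.4]
grip_width: 0.0113
grasp_force: 24.5
```

```bash
python3 arc.py 1.7 1.34 12;python3 arc.py 1.34 1.04 10;python3 arc.py 1.04 .90 7
```

```text
1.67 dy 0.007 dz -0.001 | 1.64 dy 0.015 dz -0.002 | 1.61 dy 0.022 dz -0.002 | 1.58 dy 0.030 dz -0.003 | 1.55 dy 0.037 dz -0.003 | 1.52 dy 0.045 dz -0.003 | 1.49 dy 0.052 dz -0.003 | 1.46 dy 0.060 dz -0.002 | 1.43 dy 0.067 dz -0.001 | 1.40 dy 0.075 dz -0.000 | 1.37 dy 0.082 dz 0.001 | 1.34 dy 0.090 dz 0.002 | 
1.31 dy 0.007 dz 0.002 | 1.28 dy 0.015 dz 0.004 | 1.25 dy 0.022 dz 0.006 | 1.22 dy 0.029 dz 0.008 | 1.19 dy 0.036 dz 0.010 | 1.16 dy 0.043 dz 0.013 | 1.13 dy 0.050 dz 0.016 | 1.10 dy 0.057 dz 0.019 | 1.07 dy 0.063 dz 0.023 | 1.04 dy 0.070 dz 0.026 | 
1.02 dy 0.004 dz 0.002 | 1.00 dy 0.009 dz 0.005 | 0.98 dy 0.013 dz 0.008 | 0.96 dy 0.017 dz 0.010 | 0.94 dy 0.021 dz 0.013 | 0.92 dy 0.025 dz 0.016 | 0.90 dy 0.029 dz 0.019 |
```

shift_gripper([
  [[0,0,0,0,0.7,-0.1,0.005],[0,0,0,0,1.5,-0.2,0.005],[0,0,0,0,2.2,-0.2,0.005],[0,0,0,0,3,-0.3,0.005],[0,0,0,0,3.7,-0.3,0.005],[0,0,0,0,4.5,-0.3,0.005],[0,0,0,0,5.2,-0.3,0.005],[0,0,0,0,6,-0.2,0.005],[0,0,0,0,6.7,-0.1,0.005],[0,0,0,0,7.5,0,0.005],[0,0,0,0,8.2,0.1,0.005],[0,0,0,0,9,0.2,0.005]],
])

```text
time: 23.4
eef_pos: [0.5802, 0.0295, 0.3194]
eef_rot: [-3.142, -0.001, -0.084]
ft_force: [5.3, 2.7, -1.7]
grip_width: 0.011
grasp_force: 25.5
```

shift_gripper([
  [[0,0,0,0,0.7,0.2,0.005],[0,0,0,0,1.5,0.4,0.005],[0,0,0,0,2.2,0.6,0.005],[0,0,0,0,2.9,0.8,0.005],[0,0,0,0,3.6,1,0.005],[0,0,0,0,4.3,1.3,0.005],[0,0,0,0,5,1.6,0.005],[0,0,0,0,5.7,1.9,0.005],[0,0,0,0,6.3,2.3,0.005],[0,0,0,0,7,2.6,0.005]],
])

```text
time: 24.4
eef_pos: [0.5741, -0.0404, 0.2932]
eef_rot: [3.141, -0.001, -0.084]
ft_force: [5.3, -0.3, 2.9]
grip_width: 0.011
grasp_force: 26.2
```

shift_gripper([
  [[0,0,0,0,0.4,0.2,0.005],[0,0,0,0,0.9,0.5,0.005],[0,0,0,0,1.3,0.8,0.005],[0,0,0,0,1.7,1,0.005],[0,0,0,0,2.1,1.3,0.005],[0,0,0,0,2.5,1.6,0.005],[0,0,0,0,2.5,1.6,0.005],[0,0,0,0,2.5,1.6,0.005]],
])

```text
time: 25.2
eef_pos: [0.5718, -0.0651, 0.2771]
eef_rot: [3.141, -0.0, -0.084]
ft_force: [4.8, -0.9, 1.8]
grip_width: 0.011
grasp_force: 26.1
```

```bash
python3 - <<'E'
from h import *
from bench import ctrl
e=ctrl.observe();print(e['eef_pos'],e['ft_force'])
R=np.array([.5636,-.1683,.0800]);d=e['eef_pos']-R;X=d[0]*.083+d[1]*.9965-.25;Z=d[2]+.006
print('theta',np.arctan2(Z,-X)-np.arctan2(.006,.25),'r',np.hypot(X,Z))
a=shot('side','side9')['image'];b=shot('top','top9')['image']
cv2.imwrite('pics/c9.png',np.hstack([cv2.resize(a[80:280,150:350],(400,400),interpolation=2),cv2.resize(b[110:260,190:340],(400,400),interpolation=2)]))
s=load('/tmp/side9.npz');P=cloud(s);B=inbox(P,np.array([.5755,-.0235,0]),1.487)
m=(B[...,2]>.12)&(B[...,2]<.25)&(B[...,0]<.1)&(B[...,0]>-.06)&(B[...,1]>.03)&(B[...,1]<.135)
q=B[m];k=np.polyfit(q[:,2],q[:,0],1);print(len(q),'lid angle cam',np.arctan2(1,-k[0]),np.std(q[:,0]-np.polyval(k,q[:,2])))
E
```

```text
[ 0.5718361  -0.06506294  0.27706004] [ 4.76716531 -0.87396705  1.78182023]
theta 0.9220082101904056 r 0.25035624971880105
2280 lid angle cam 0.9192490484078951 0.0020957629420695475
```

View pics/c9.png

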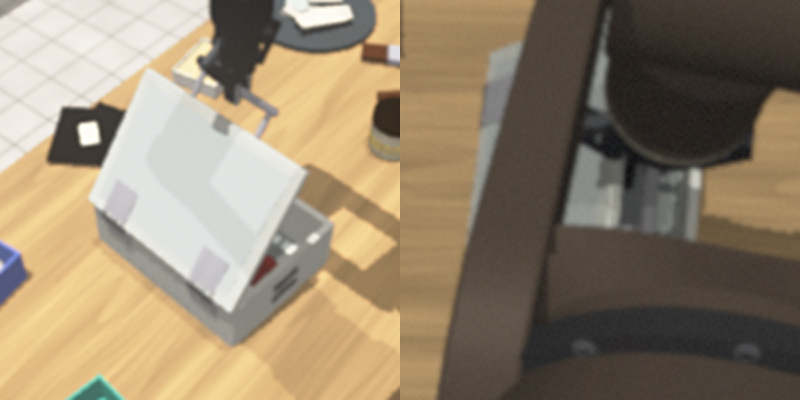

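The side view shows the gripper at (237,75) holding the bar, with the lid sloping as a roof. The camera gives 0.919 rad and the arm 0.922 rad, just below the 1.00 rad balance point.

```bash
python3 -c "
from bench import ctrl
print(ctrl.finish_job())"
```

```text
the job is handed in; nothing more can be done
None
```

The job is handed in: the lacquer box was let go with its eggshell face flat against the bracket (last seen within 0.01 rad, before the lid came down), and the arm is holding the lid by its bar at about 0.92 rad, just below balance.

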